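Index the mitre guide to the marked angle

ROBOT

A 6-joint arm with a two-finger parallel gripper is mounted at the origin on the work surface. World frame = base frame: x ahead of the robot, y to its left, z up, the work surface at z = 0. Lengths are in m, angles in rad, forces in N, time in s.
With the tool pointing down it reaches from about 0.375 to 0.975 m from the base axis. Payload 3.8 kg.
Tool frame: the origin (TCP) lies midway between the tips of the shut fingers; the grasp point (between the pads) lies 19 mm behind it; x points along the fingers, y is the direction in which the jaws open and shut, and the axes are right-handed (so a half turn about x gives the same grasp; the last joint's range is limited). The gripper opens to 88 mm and grips with 3 to 60 N. Pads are 18 mm wide; open, the fingers measure 123 mm over their backs; the gripper's body (75 mm by 187 mm) begins 45 mm behind the grasp point.
Start: joints at [1.203, 0.264, 1.604, -0, 1.274, -0.037], TCP at [0.219, 0.638, 0.239] pointing down, gripper open.
Joint ranges: [-2.63, 2.63], [-0.94, 2.18], [0.31, 2.57], [-1.31, 4.45], [0, 2.66], [-2.55, 2.55]. Speed limits (rad/s): [2.57, 2.57, 3.14, 3.14, 3.14, 3.14].

INTERFACE

Orientations are given as a rotation vector (axis times angle).
In Python, from cell import manip, inverse_kinematics, cams, order gives the robot as it stands. Calls block until the motion is done:
- manip.move_pose(position, orientation): joint-space move of the TCP to a pose.
- manip.move_linear(position, rate=0.15, rot=None): straight line of the TCP; rot=None keeps the orientation; rate is the mean speed in m/s.
- manip.set_joints(angles): joint-space move.
- manip.set_gripper(opening, force=None): finger opening in m; force is the grip in N (None keeps the last); returns when the fingers have stopped.
- manip.dwell(seconds).
- inverse_kinematics(position, orientation): joint angles nearest the present ones, or None.
- manip.state(): the state.
- cams.capture(name): name is "side" or "top"; returns a dict with "image" (384x512x3 uint8, blue, green, red), "z_map" (384x512 float32, m along the optical axis (not along the pixel's ray), 0 where there is no reading), "intrinsics" (3x3 intrinsics, pixels), "position" and "orientation" of the camera in the world. Camera axes: x right, y down, z forward; pixel columns grow to the right and rows downward; lengths in m; the calibration is good to about 2 mm. A picture is of the moment at which its call begins.
A pose or a line that the arm cannot do raises manip.IKError and nothing moves.
- order.close_job(): hands the job in, once; it reports no verdict.
The state is a dict: "clock": time; "joint_pos": joint angles; "joint_velocities": joint speeds; "tau": joint torques, N m; "tool_pos": TCP position; "tcp_rot": TCP orientation; "contact_force": force on the tool from outside, world axes, zero at the start; "moment": the same for the moment, N m; "gripper_width": finger opening in m.
Only numpy, scipy, OpenCV 4.12 (cv2) and the standard library are available. Lean on these libraries where they do the work, as an engineer would, in place of code of your own. Each camera call takes 0.05 s, during which the arm holds its last target. There are 200 camera calls.

TASK

The model maker's mitre guide is locked in its middle hole by a spring index pin. Hook a fingertip under the pin's red pull ring, gently lift the pin clear, swing the arm one hole to the hole beside the green marker, and let the pin drop fully home there. Finish with the fingers out of the ring, and leave everything else on the bench where it is.

Things in the scene. Friction and masses are not known exactly. Their poses are not given: they have to be found in the camera images.
- mitre: Mitre guide screwed to the bench: grey base plate 18 mm thick, steel arc-shaped angle plate on it, split aluminium fence (53 mm high, at x = +45 mm), swing arm. Origin at table height on the arm's vertical pivot axis; its -x side faces the robot, z up. The base reaches 155 mm to -x, 95 mm to +x, 135 mm to each side. The angle plate's top is 32 mm above the table.
- hole_plus (a point): Centre, at the plate's top, of the index hole on the guide's +y side of the middle one: arm angle +0.35 rad, 110 mm from the pivot axis. Five holes, 11 mm wide along the arc, lie at arm angles -0.70, -0.35, 0, 0.35, 0.70, about 38 mm apart.
- hole_minus (a point): Centre of the index hole on the guide's -y side of the middle one: arm angle -0.35 rad.
- swing_arm (a joint): Arm angle about the pivot, rad: 0 = middle hole; grows as the pin end moves to the guide's +y. At angle q the pin axis is at (-110 cos q, 110 sin q) mm in the guide's frame. Locked (play 0.015 rad) with the pin in a hole; with the pin up it swings with light friction (2 N at the pin) and stays where left. Arm 34 mm wide, top 47 mm above the table; 26 mm collar round the pin up to 59 mm.
- index_pin (a joint): Lift of the spring pin, m, straight up in the arm: 0 = fully home, 0.022 = stop. Its rounded 8 mm tip is clear of the hole from 0.010. Let go between holes it rests on the plate at 0.010; within about 3 mm of a hole's centre it snaps in. Spring: 4 N down at home, 9.5 N at the stop. The pin only slides in the arm, so moving the ring sideways swings the arm.
- pull_ring: Red pull ring fixed on top of the pin: a loop of 6 mm bar, opening 52 mm wide (along its y), 40 mm high. Origin: middle of its bottom bar, on the pin axis, 71 mm above the table with the pin home. x points level from the pin to the pivot, away from the robot; z up. The loop leans 40 degrees towards +x: its flat top bar (38 mm long) is centred at x = +30, z = +35 mm.
- ring_center (a point): Centre of the ring's opening, at x = +15, z = +18 mm from the pull ring's origin (89 mm above the table, 42 mm above the arm, with the pin home). Shut fingers pointing down and away from the robot, tilted 35 to 45 degrees from vertical enter here from the robot's side, tips about 20 mm past it; raised straight up, they lift the ring by its top bar.
- green_marker: Green round marker, 22 mm diameter, 14 mm tall, on the base plate, next to the robot-side rim of the angle plate. It stands on the ray from the pivot through the target hole, 143 mm from the pivot: beside the hole at either +0.35 or -0.35 rad. Origin at the middle of its underside.
- yellow_marker: Yellow marker of the same shape, beside the hole on the other side: not the target.
- offcut: Small wooden offcut, upright block 25 x 50 x 30 mm, standing on the grey base near the arm. Leave it alone.
- glue_bottle: White glue bottle with yellow label and red cap, 36 mm diameter, 100 mm tall, standing beside the base. Leave it alone.
- screwdriver: Red screwdriver lying on the table, on the right. Leave it alone.
- paint_jar: Glass paint jar with blue cap, 48 mm diameter, 55 mm tall, on the right. Leave it alone.
- brush: Wooden-handled brush lying on the table, on the left. Leave it alone.
- caliper: Steel slide caliper, 200 mm long, lying on the table, on the left. Leave it alone.
- pliers: Pliers with red handles, about 160 mm long, lying on the table, front right. Leave it alone.

How it is judged:
By the outcome, as a careful person would: the job done as asked, in the order asked, and still so for the second after the job is handed in, with the robot touching nothing.
It also fails if it takes over 45 s, if anything falls off the work surface, if the arm or the gripper's body presses on something with over 40 N, if the wrist force passes 120 N, or if a joint passes its speed limit or range.

## Working session

There is one attempt and no reset: what is moved stays moved. The work goes in short steps, each a Python script; the robot and the scene stay as the last script left them, time stands still between calls to the robot, and variables do not carry over. Pictures are saved under pics/ and viewed, about 8 in all and at most 12, crops included, and the job is handed in when it is done.

```bash
mkdir -p pics; ls; cat > h.py <<'E'
import numpy as np, cv2
from scipy.spatial.transform import Rotation as R
from cell import manip, inverse_kinematics, cams, order
def cap(n):
    c=cams.capture(n); o=np.array(c["orientation"],float)
    c["R"]=o if o.shape==(3,3) else R.from_rotvec(o).as_matrix() if o.size==3 else R.from_quat(o).as_matrix()
    return c
def cloud(c):
    z=c["z_map"]; K=np.array(c["intrinsics"]); v,u=np.indices(z.shape)
    P=np.stack([(u-K[0,2])/K[0,0]*z,(v-K[1,2])/K[1,1]*z,z],-1)
    return P@c["R"].T+np.array(c["position"])
def proj(c,p):
    q=(np.asarray(p)-c["position"])@c["R"]; K=np.array(c["intrinsics"]); return (K@q.T/q.T[2])[:2].T
E
python3 - <<'E'
from h import *
for n in("side","top"):
    c=cap(n); cv2.imwrite(f"pics/{n}1.png",c["image"]); print(n,c["position"],c["orientation"],c["R"],c["intrinsics"])
    P=cloud(c); h=cv2.cvtColor(c["image"],cv2.COLOR_BGR2HSV); ok=c["z_map"]>0
    for col,lo,hi in(("green",45,80),("yellow",22,35),("red",0,6)):
        m=((h[...,0]>=lo)&(h[...,0]<=hi)&(h[...,1]>130)&(h[...,2]>60)).astype(np.uint8)
        k,l,s,ce=cv2.connectedComponentsWithStats(m)
        for i in range(1,k):
            if s[i,4]>25:
                q=P[(l==i)&ok]; print(col,s[i],ce[i].round(1),np.median(q,0).round(4) if len(q) else None, q.min(0).round(3) if len(q) else '',q.max(0).round(3) if len(q) else '')
print(manip.state())
E
```

```text
pics
side [ 0.27401944 -1.15993138  1.11299251] [-2.28431936  0.27786168 -0.1084475 ] [[ 0.97202023 -0.16462873  0.16755315]
 [-0.23460383 -0.64475743  0.72749494]
 [-0.01173543 -0.74644841 -0.6653398 ]] [[465.83437525   0.         248.65988125]
 [  0.         465.83437525 190.0378138 ]
 [  0.           0.           1.        ]]
yellow [285  91  14  15 157] [291.7  97.7] [0.8766 0.5662 0.0407] [ 0.851  0.54  -0.003] [0.933 0.68  0.051]
yellow [263 202   5   6  26] [265.  204.5] [ 0.5819 -0.0617  0.0293] [ 0.576 -0.071  0.024] [ 0.592 -0.047  0.039]
yellow [312 211   9   8  47] [315.9 215.2] [ 0.7298 -0.1547  0.0324] [ 0.719 -0.162  0.014] [ 0.745 -0.145  0.047]
red [316 195   5   7  27] [318.  197.6] [ 0.7363 -0.1429  0.0982] [ 0.729 -0.15   0.038] [ 0.769 -0.067  0.104]
red [223 283  23  24  98] [234.2 294.2] [ 0.4086 -0.3765  0.0109] [ 0.382 -0.424  0.002] [ 0.43  -0.332  0.016]
red [218 285  14  29  99] [223.9 299.4] [ 0.375  -0.3898  0.0113] [ 0.367 -0.433  0.005] [ 0.387 -0.337  0.016]
red [263 298  21  32 266] [272.7 313.8] [ 0.4932 -0.4749  0.0237] [ 0.458 -0.513  0.01 ] [ 0.5
[... 1761 characters left out ...]
85 -0.339  0.016]
{'clock': 0.1, 'joint_pos': array([ 1.20309511e+00,  2.64691729e-01,  1.60520148e+00, -1.59565015e-05,
        1.27370626e+00, -3.69114344e-02]), 'joint_velocities': array([ 1.48716109e-03, -2.14984764e-03, -2.42325249e-03,  2.60639789e-04,
        2.48261685e-03,  9.87162591e-06]), 'tau': array([ 9.51566144e-04, -5.03613424e+01, -3.58072650e+01,  7.32914940e-02,
        2.33462040e-02, -3.31689364e-05]), 'tool_pos': array([0.21902134, 0.63781433, 0.23752255]), 'tcp_rot': array([ 0.2580453 ,  1.55555262, -0.26114986]), 'contact_force': array([0.18964602, 0.81411881, 0.89413981]), 'moment': array([ 0.0144434 , -0.01739763, -0.0130036 ]), 'gripper_width': 0.08841591269663343}
```

```bash
cat >> h.py <<'E'
YAW=np.arctan2(0.0284,0.0941); PIV=np.array([0.5679+.1343*np.cos(YAW),-0.01175+.1343*np.sin(YAW),0])
def pose(q,dx=0,dz=0,s=0.024,tilt=np.radians(45),flip=1,piv=None):
    "TCP pose: ring at arm angle q, offset dx/dz in ring frame, tips s past the ring centre"
    a=YAW-q; xr=np.array([np.cos(a),np.sin(a),0]); z=np.array([0,0,1.]); yr=np.cross(z,xr)
    d=np.sin(tilt)*xr-np.cos(tilt)*z; y=flip*yr
    rot=R.from_matrix(np.stack([d,y,np.cross(d,y)],1)).as_rotvec()
    p=(PIV if piv is None else piv)+xr*(-.110+.015+dx)+z*(.089+dz)+d*s
    return p,rot
E
python3 - <<'E'
from h import *
print(YAW,PIV,R.from_rotvec(manip.state()["tcp_rot"]).as_matrix().round(2))
for f in(1,-1):
  for q,dz,s in((0,0,-.12),(0,.03,.024),(.35,.03,.024),(.35,0,-.12)):
    print(f,q,np.round(inverse_kinematics(*pose(q,0,dz,s,flip=f)),2))
a=cv2.imread("pics/top1.png")[100:240,170:350]; b=cv2.imread("pics/side1.png")[130:270,200:380]
o=np.hstack([cv2.resize(i,None,fx=2.2,fy=2.2,interpolation=2) for i in(a,b)]); cv2.imwrite("pics/v1.png",o)
E
```

```text
0.2931133901170127 [0.69647196 0.02705387 0.        ] [[-0.    0.32  0.95]
 [-0.    0.95 -0.32]
 [-1.   -0.   -0.  ]]Traceback (most recent call last):
  File "<stdin>", line 5, in <module>
    return _wrapfunc(a, 'round', decimals=decimals, out=out)
    return _wrapit(obj, method, *args, **kwds)
    result = getattr(arr, method)(*args, **kwds)
TypeError: unsupported operand type(s) for *: 'NoneType' and 'float'
```

```bash
python3 - <<'E'
from h import *
for f in(1,-1):
 for t in(35,40,45):
  for q,dz,s in((0,0,-.12),(0,0,-.07),(0,0,.024),(0,.03,.024),(.35,.03,.024),(.35,0,-.07)):
    r=inverse_kinematics(*pose(q,0,dz,s,np.radians(t),f)); print(f,t,q,dz,s,None if r is None else np.round(r,2))
a=cv2.imread("pics/top1.png")[100:240,170:350]; b=cv2.imread("pics/side1.png")[130:270,200:380]
o=np.hstack([cv2.resize(i,None,fx=2.2,fy=2.2,interpolation=2) for i in(a,b)]); cv2.imwrite("pics/v1.png",o)
E
```

```text
1 35 0 0 -0.12 None
1 35 0 0 -0.07 None
1 35 0 0 0.024 None
1 35 0 0.03 0.024 None
1 35 0.35 0.03 0.024 [ 0.04  0.01  2.3  -0.26  0.22 -1.24]
1 35 0.35 0 -0.07 [ 0.06 -0.18  2.37 -0.19  0.35 -1.3 ]
1 40 0 0 -0.12 None
1 40 0 0 -0.07 None
1 40 0 0 0.024 None
1 40 0 0.03 0.024 None
1 40 0.35 0.03 0.024 [ 0.05  0.    2.36 -0.66  0.11 -0.83]
1 40 0.35 0 -0.07 [ 0.07 -0.21  2.44 -0.36  0.23 -1.13]
1 45 0 0 -0.12 None
1 45 0 0 -0.07 None
1 45 0 0 0.024 None
1 45 0 0.03 0.024 None
1 45 0.35 0.03 0.024 [0.05 0.   2.4  4.16 0.09 0.63]
1 45 0.35 0 -0.07 [ 0.08 -0.22  2.51 -0.9   0.12 -0.58]
-1 35 0 0 -0.12 [-0.28 -0.26  2.35  0.58  0.61  0.59]
-1 35 0 0 -0.07 [-0.24 -0.14  2.34  0.66  0.49  0.51]
-1 35 0 0 0.024 [-0.18  0.09  2.29  0.94  0.33  0.26]
-1 35 0 0.03 0.024 [-0.18  0.04  2.28  0.8   0.37  0.41]
-1 35 0.35 0.03 0.024 [ 0.04  0.01  2.3  -0.26  0.22  1.91]
-1 35 0.35 0 -0.07 [ 0.06 -0.18  2.37 -0.19  0.35  1.85]
-1 40 0 0 -0.12 [-0.34 -0.29  2.42  0.79  0.56  0.36]
-1 40 0 0 -0.07 [-0.28 -0.16  2.4   0.93  0.45  0.23]
-1 40 0 0 0.024 [-0.2   0.09  2.34  1.34  0.32 -0.16]
-1 40 0 0.03 0.024 [-0.2   0.03  2.33  1.14  0.34  0.06]
-1 40 0.35 0.03 0.024 [ 0.05  0.    2.36 -0.66  0.11  2.31]
-1 40 0.35 0 -0.07 [ 0.07 -0.21  2.44 -0.36  0.23  2.02]
-1 45 0 0 -0.12 [-0.39 -0.31  2.49  1.03  0.55  0.09]
-1 45 0 0 -0.07 [-0.33 -0.17  2.46  1.23  0.45 -0.09]
-1 45 0 0 0.024 [-0.23  0.1   2.38  1.72  0.36 -0.54]
-1 45 0 0.03 0.024 [-0.23  0.03  2.37  1.52  0.36 -0.33]
-1 45 0.35 0.03 0.024 [ 0.05  0.    2.4   4.16  0.09 -2.51]
-1 45 0.35 0 -0.07 None
```

Edit , replacing
```

```
with
```

```

View picture.

View pics/v1.png

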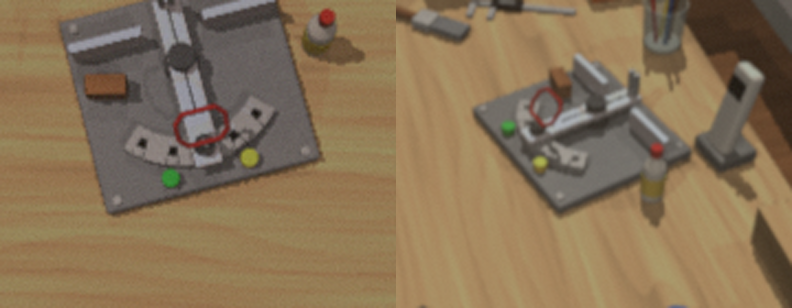

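```bash
cat >> h.py <<'E'
T35=np.radians(35)
def ringmask(c,q,r=30):
    "red mask of the ring near its expected place"
    p,_=pose(q,0,0,0); u=proj(c,p); h=cv2.cvtColor(c["image"],cv2.COLOR_BGR2HSV)
    m=((h[...,0]<=8)|(h[...,0]>=170))&(h[...,1]>110)
    v,w=np.indices(m.shape); return m&(np.hypot(w-u[0],v-u[1])<r)
def ringfind(q):
    "ring centre by triangulating the middles of the red outline in both views"
    A=[];b=[]
    for n in("top","side"):
        c=cap(n); v,u=np.nonzero(ringmask(c,q,22 if n=="side" else 26)); 
        e=np.array([(u.min()+u.max())/2,(v.min()+v.max())/2]); 
        K=np.array(c["intrinsics"]); d=c["R"]@np.array([(e[0]-K[0,2])/K[0,0],(e[1]-K[1,2])/K[1,1],1]); d/=np.linalg.norm(d)
        M=np.eye(3)-np.outer(d,d); A.append(M); b.append(M@c["position"]); print(n,len(u),e,'expected',proj(c,pose(q,0,0,0)[0]).round(1),[u.min(),u.max(),v.min(),v.max()])
    return np.linalg.lstsq(np.vstack(A),np.hstack(b),rcond=None)[0]
E
python3 - <<'E'
from h import *
print(ringfind(0).round(4), pose(0,0,0,0)[0].round(4))
manip.set_gripper(0.0)
p,r=pose(0,0,.05,-.10,T35,-1); manip.move_pose(p,r)
p,r=pose(0,0,0,-.055,T35,-1); manip.move_linear(p,.1)
s=manip.state(); print(s["clock"],s["tool_pos"],p,s["gripper_width"],s["contact_force"],s["joint_pos"].round(2))
for n,(y,x) in(("top",(100,170)),("side",(130,200))):
    c=cap(n); cv2.imwrite(f"pics/{n}2.png",c["image"])
a=cv2.imread("pics/top2.png")[110:220,190:330]; b=cv2.imread("pics/side2.png")[140:250,200:340]
cv2.imwrite("pics/v2.png",np.hstack([cv2.resize(i,None,fx=2.8,fy=2.8,interpolation=2) for i in(a,b)]))
E
```

```text
top 131 [261.  156.5] expected [261.1 157.1] [np.int64(249), np.int64(273), np.int64(147), np.int64(166)]
side 45 [268.  178.5] expected [267.  178.9] [np.int64(261), np.int64(275), np.int64(170), np.int64(187)]
[ 6.081e-01 -1.000e-04  8.960e-02] [ 6.055e-01 -4.000e-04  8.900e-02]
5.15 [ 0.57573115 -0.00960134  0.13463663] [ 0.57532261 -0.00950981  0.13405336] 0.0006121173089936097 [-0.78935129 -0.0109556   0.22110752] [-0.23 -0.1   2.33  0.7   0.46  0.49]
```

Edit , replacing
```

```
with
```

```

View pics/v2.png

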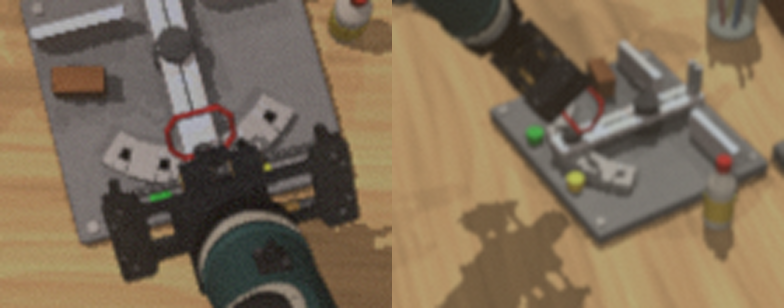

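```bash
python3 - <<'E'
from h import *
f0=manip.state()["contact_force"]
for s in(-.03,-.01,.01,.024):
    p,r=pose(0,0.002,0,s,T35,-1); manip.move_linear(p,.05); f=manip.state()["contact_force"]-f0; print(s,f.round(1))
    if np.linalg.norm(f)>5: print("contact"); break
print(manip.state()["clock"])
for n in("top","side"): cv2.imwrite(f"pics/{n}3.png",cap(n)["image"])
a=cv2.imread("pics/top3.png")[130:190,220:300]; b=cv2.imread("pics/side3.png")[150:210,230:310]
cv2.imwrite("pics/v3.png",np.hstack([cv2.resize(i,None,fx=5,fy=5,interpolation=2) for i in(a,b)]))
E
```

```text
-0.03 [-0.7 -0.1  0.5]
-0.01 [ 0.  -1.7  0.3]
0.01 [ 1.5 -1.4  0.6]
0.024 [ 0.5 -0.5  1. ]
7.4583
```

View pics/v3.png

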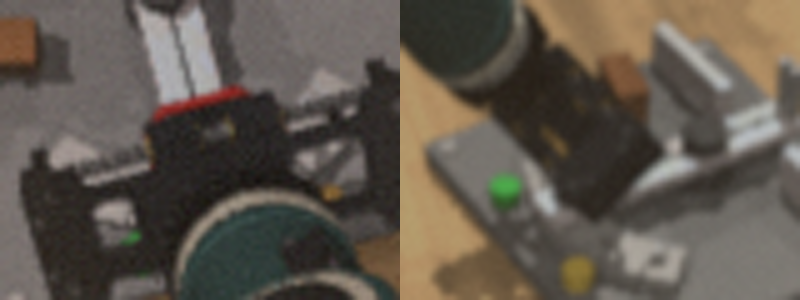

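```bash
cat > lift.py <<'E'
from h import *
f0=manip.state()["contact_force"]; dz=0; hit=None
while dz<.042:
    dz+=.002; p,r=pose(0,.002,dz,.024,T35,-1); manip.move_linear(p,.02)
    f=manip.state()["contact_force"]-f0; print(round(dz,3),f.round(1))
    if np.linalg.norm(f)>30: print("too much");break
    if hit is None and f[2]<-2: hit=dz
    if hit and dz>=hit+.0149: break
print(hit,manip.state()["clock"],manip.state()["tool_pos"],p); open("dz","w").write(str(dz))
for n in("top","side"): cv2.imwrite(f"pics/{n}4.png",cap(n)["image"])
a=cv2.imread("pics/top4.png")[130:190,220:300]; b=cv2.imread("pics/side4.png")[150:210,230:310]
cv2.imwrite("pics/v4.png",np.hstack([cv2.resize(i,None,fx=5,fy=5,interpolation=2) for i in(a,b)]))
E
python3 lift.py
```

```text
0.002 [ 0.6 -0.8 -0.9]
0.004 [ 0.5 -0.6 -0.4]
0.006 [ 0.7 -1.3 -0.2]
0.008 [ 1.  -0.9  1.1]
0.01 [ 1.1 -0.8 -0.5]
0.012 [ 0.3 -0.4  0.1]
0.014 [-0.2 -0.5 -0. ]
0.016 [-0.6 -1.4 -3.4]
0.018 [-2.1 -2.3 -4.3]
0.02 [-4.2 -2.8 -5.2]
0.022 [-4.3 -1.6 -7.6]
0.024 [-4.  -2.2 -6.1]
0.026 [-4.5 -3.5 -7. ]
0.028 [-5.5 -3.1 -8.2]
0.03 [-5.3 -2.7 -9.1]
0.032 [-4.3 -1.6 -8.5]
0.016 11.5583 [0.61966733 0.00443365 0.10062967] [0.62061722 0.0041604  0.10134035]
```

View pics/v4.png

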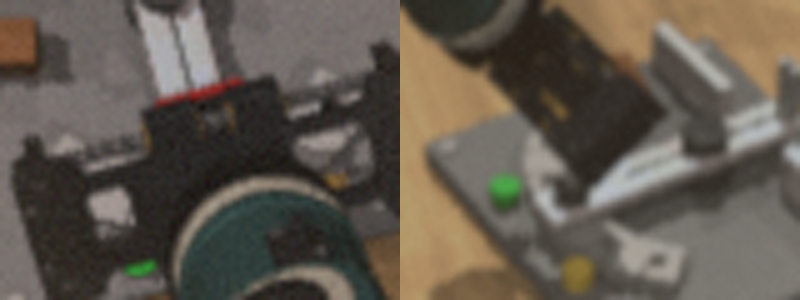

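```bash
cat > swing.py <<'E'
from h import *
import sys
dz=float(open("dz").read()); f0=manip.state()["contact_force"]
for q in np.linspace(0,.35,11)[1:]:
    p,r=pose(q,.002,dz,.024,T35,-1); manip.move_linear(p,.02,rot=r)
    s=manip.state(); f=s["contact_force"]; print(round(q,3),f.round(1),s["joint_pos"][3:].round(2),round(s["clock"],2))
    if np.linalg.norm(f)>30 or f[2]>-3: print("stop");break
c=cap("top"); cv2.imwrite("pics/top5.png",c["image"])
m=ringmask(c,q,30); v,u=np.nonzero(m); print(len(u),[u.min(),u.max(),v.min(),v.max()])
# expected top-bar centre pixel as a function of arm angle at this lift
for qq in(.25,.30,.35,.40):
    pp,_=pose(qq,.015,.017+.016,0); print(qq,proj(c,pp).round(1))
cv2.imwrite("pics/v5.png",cv2.resize(c["image"][110:190,210:310],None,fx=7,fy=7,interpolation=2))
E
python3 swing.py
```

```text
0.035 [-6.4 -3.1 -7.5] [0.75 0.35 0.51] 11.95
0.07 [-5.6 -2.7 -7.8] [0.7  0.32 0.6 ] 12.24
0.105 [-5.8 -2.7 -8.2] [0.63 0.3  0.71] 12.53
0.14 [-5.8 -3.2 -9. ] [0.55 0.27 0.83] 12.82
0.175 [-5.4 -2.9 -8.2] [0.45 0.25 0.97] 13.12
0.21 [-4.3 -2.6 -7.8] [0.33 0.24 1.13] 13.41
0.245 [-4.8 -2.9 -8.6] [0.2  0.23 1.31] 13.71
0.28 [-5.2 -1.8 -8.9] [0.05 0.22 1.51] 14.02
0.315 [-5.1 -2.2 -7.9] [-0.1   0.22  1.7 ] 14.32
0.35 [-3.6 -2.1 -9.6] [-0.25  0.23  1.89] 14.62
34 [np.int64(241), np.int64(257), np.int64(148), np.int64(150)]
0.25 [251.3 149.4]
0.3 [249.6 149.4]
0.35 [248.  149.3]
0.4 [246.3 149.1]
```

View pics/v5.png

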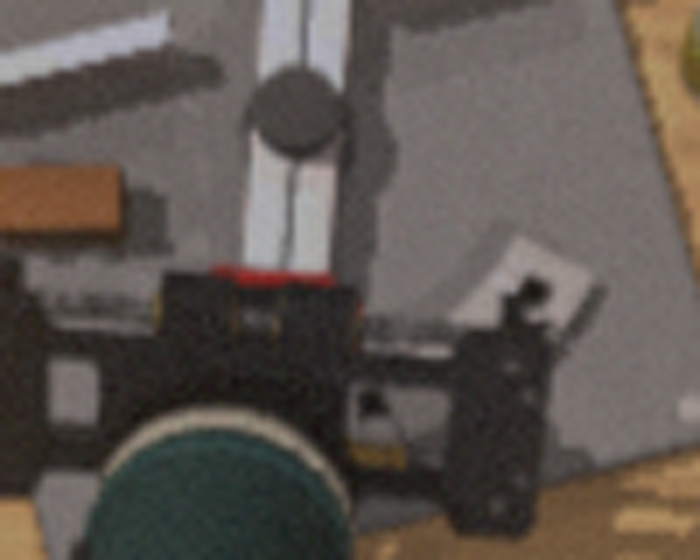

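```bash
cat > lower.py <<'E'
from h import *
dz=float(open("dz").read())
while dz>.0185:
    dz-=.002; p,r=pose(.35,.002,dz,.024,T35,-1); manip.move_linear(p,.02)
    f=manip.state()["contact_force"]; print(round(dz,3),f.round(1))
    if f[2]>-2.5: print("lost load");break
print(manip.state()["clock"]); open("dz","w").write(str(dz))
E
python3 lower.py
```

```text
0.03 [-5.5 -0.3 -8.3]
0.028 [-5.7  0.2 -7.3]
0.026 [-7.1 -0.7 -7.8]
0.024 [-6.4 -1.  -6. ]
0.022 [-7.8 -0.9 -5.6]
0.02 [-8.2 -0.7 -6.5]
0.018 [-8.  -0.7 -4.9]
16.425
```

```bash
python3 - <<'E'
from h import *
for dz in(.016,.014,.012,.008,.004,.0):
    p,r=pose(.35,.002,dz,.024,T35,-1); manip.move_linear(p,.03); print(dz,manip.state()["contact_force"].round(1))
for s in(.005,-.015,-.06,-.10):
    p,r=pose(.35,.002,0,s,T35,-1); manip.move_linear(p,.06); f=manip.state()["contact_force"]; print(s,f.round(1))
    if s>-.05 and np.linalg.norm(f)>6: print("contact");break
else:
    p,r=pose(.35,0,.12,-.10,T35,-1); manip.move_linear(p,.1)
    q=p.copy(); q[:2]+=[-.02,.2]; 
    try: manip.move_linear(q,.15)
    except manip.IKError: print("no side move")
s=manip.state(); print(s["clock"],s["tool_pos"],s["joint_pos"].round(2))
print(ringfind(.35).round(4),pose(.35,0,0,0)[0].round(4))
for n in("top","side"): cv2.imwrite(f"pics/{n}6.png",cap(n)["image"])
a=cv2.imread("pics/top6.png")[120:200,210:310]; b=cv2.imread("pics/side6.png")[140:220,230:330]
cv2.imwrite("pics/v6.png",np.hstack([cv2.resize(i,None,fx=4,fy=4,interpolation=2) for i in(a,b)]))
E
```

```text
0.016 [-8.3 -0.6 -5.6]
0.014 [-8.5 -0.2 -3. ]
0.012 [-8.1 -0.9 -1.8]
0.008 [-2.1  0.4 -0.7]
0.004 [0.5 0.9 0.4]
0.0 [-1.3  0.4  0.1]
0.005 [0.4 0.  0.4]
-0.015 [ 0.1 -0.1 -0.3]
-0.06 [-0.6 -0.1 -0.8]
-0.1 [0.4 0.7 0.5]
23.5333 [0.52436474 0.23511383 0.29077469] [ 0.58 -0.25  2.14 -0.49  0.8   2.48]
top 127 [248.5 158.5] expected [247.9 158.3] [np.int64(236), np.int64(261), np.int64(150), np.int64(167)]
side 43 [264.5 173. ] expected [263.4 173.1] [np.int64(259), np.int64(270), np.int64(165), np.int64(181)]
[0.6031 0.0308 0.0897] [0.6016 0.0325 0.089 ]
```

View pics/v6.png

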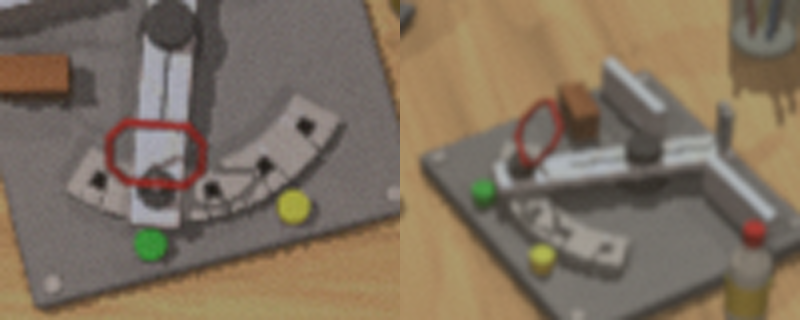

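```bash
python3 - <<'E'
from h import *
zs=[]
for _ in range(4):
    c=cap("top"); z=cloud(c)[ringmask(c,.35,26)&(c["z_map"]>0)][:,2]; z=z[z>.06]; zs.append([np.median(z),np.percentile(z,90)])
print("ring z median/p90",np.mean(zs,0).round(4))
a,b=cv2.imread("pics/top1.png"),c["image"]
d=(cv2.absdiff(cv2.GaussianBlur(a,(5,5),0),cv2.GaussianBlur(b,(5,5),0)).max(2)>40).astype(np.uint8)
k,l,s,_=cv2.connectedComponentsWithStats(d); print([list(map(int,x)) for x in s[1:] if x[4]>15])
print(manip.state()["clock"],manip.state()["contact_force"].round(1))
E
```

```text
ring z median/p90 [0.0917 0.1081]
[[245, 96, 16, 26, 132], [242, 105, 4, 15, 40], [244, 130, 11, 35, 204], [256, 132, 9, 32, 163], [259, 140, 16, 29, 155], [237, 158, 17, 13, 55], [0, 169, 240, 215, 16330], [243, 171, 11, 6, 34], [259, 171, 10, 4, 19], [240, 236, 7, 5, 17], [0, 293, 55, 91, 2594], [41, 311, 11, 8, 62], [139, 314, 13, 9, 56], [0, 374, 8, 10, 63], [296, 374, 18, 10, 146]]
23.9333 [ 0.4 -0.5  0.4]
```

```bash
python3 -c "
from h import *
order.close_job(); print(manip.state()['clock'])"
```

```text
the job is handed in; nothing more can be done
the job is handed in; nothing more can be done
```

I swung the mitre arm one hole to the green marker's side (+0.35 rad) and the pin dropped home there. I handed the job in at about 24 s on the robot clock. To do it, I hooked the closed fingers through the pull ring, lifted the pin about 16 mm, moved it along the arc and lowered it. I then backed the fingers straight out of the ring and parked them to one side, touching nothing.

**Pin home:**
- While lowering, the spring load stayed on the fingers well below the 10 mm resting height, so the pin went into the hole rather than resting on the plate.
- The ring centre measures 89.7 mm from two camera views, against 89.6 mm when the pin was home at the start.
- The ring sits within about 2.5 mm of its predicted position at the new hole.

**Forces:** The force on the tool stayed at about 12 N or less at every reading.

**Rest of the bench:** The offcut, markers and glue bottle look unmoved in the last picture. A before-and-after comparison of the top view showed changes at the guide arm and ring, plus large patches in the left and lower image. I put those down to the robot and its shadow but did not check each one.

**Check that gave no answer:** A depth reading of the ring (median 91.7 mm) was filtered differently from the first one (87.8 mm), so those two can't be compared. The height of the ring's top from the same reading, about 108 mm, fits the expected 109 mm with the pin home.

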